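Clip the store-room key onto its snap hook

ROBOT

A 6-joint arm with a two-finger parallel gripper is mounted at the origin on the work surface. World frame = base frame: x ahead of the robot, y to its left, z up, the work surface at z = 0. Lengths are in m, angles in degrees, forces in N, time in s.
With the tool pointing down it reaches from about 0.4 to 0.825 m from the base axis. Payload 7 kg.
Tool frame: the origin (TCP) lies midway between the tips of the shut fingers; the grasp point (between the pads) lies 19 mm behind it; y points along the fingers, z is the direction in which the jaws open and shut, and the axes are right-handed (so a half turn about y gives the same grasp; the last joint's range is limited). The gripper opens to 88 mm and grips with 3 to 60 N. Pads are 19 mm wide; open, the fingers measure 130 mm over their backs; the gripper's body (78 mm by 193 mm) begins 47 mm behind the grasp point.
Start: joints at [-57.061, 20.546, 0.682, 0, -70.136, -16.507], TCP at [0.191, -0.647, 0.192] pointing down, gripper open.
Joint ranges: [-176.03, 176.03], [-82.01, 121.73], [-58.28, 71.71], [-173.87, 95.51], [-174.79, -0.11], [-173.66, 173.66]. Speed limits (degrees/s): [136.94, 136.94, 172.46, 180, 180, 180].

INTERFACE

Orientations are given as [roll, pitch, yaw] about the fixed x, y, z axes, in that order (R = Rz(yaw) Ry(pitch) Rx(roll)).
In Python, from plant import ctrl gives the robot as it stands.
- The arm moves only by the tool step_arm, never from a script. Its argument "rows" is a list that holds one entry, the list of rows, each a list of 7 numbers: the gripper command: -1 is shut, 1 is fully open, values between are in proportion, then the shift along the world's x, y, z in cm, then the turn, a rotation vector about the world's x, y, z in degrees. In form: [[[fingers, tx, ty, tz, rx, ry, rz], ...]]. A call has 1 to 12 rows; each row shifts and turns the commanded pose from where the row before left it; what a row does not reach is not made up. A row lasts 1/8 s, in which the tool goes at most 62.5 mm and 10.7 degrees, less where a joint would pass 70% of its speed; a pose out of reach is approached as far as the arm can. A call is refused whole if a number of a shift passes 6.25 or a number of a turn 10.7, either way. A call with a gripper value outside its range is refused whole. The fingers move at their own pace and stop on an object; the grip force is fixed at half the most. Time passes only in rows, so rows that do not move let the fingers close. It gives the time, the measured TCP pose, the force and the opening at its end, in the units of the state.
- ctrl.get_obs(): the state, without advancing time (a new reading comes with each control period).
- ctrl.snapshot(name): name is "side" or "top" or "wrist"; returns the picture (420x560x3 uint8, blue, green, red); there is no depth.
- ctrl.camera_params(name): a dict with "vertical_fov" (degrees; the focal length in pixels is half the picture's height over the tangent of half this angle, whatever the lens; pixels are square), "cx", "cy" (the principal point, pixels), "k1" (the pictures are not rectified: a ray, as slopes to the right and down, at radius r is drawn at 1 + k1 r^2 times it, then the intrinsics apply), "rvec" (rotation vector, rad) and "tvec" (3), from world to camera coordinates, as OpenCV has them. Camera axes: x right, y down, z forward; pixel columns grow to the right and rows downward; lengths in m; the calibration is good to about 2 mm. A picture is of the moment at which its call begins: read the wrist's pose just before it. camera_params takes no time and is no camera call; for the wrist camera it gives the pose at the moment of the call.
- ctrl.close_job(): hands the job in, once; it reports no verdict.
The state is a dict: "clock": time; "joint_pos": joint angles; "qvel": joint speeds; "tau": joint torques, N m; "tool_pos": TCP position; "orientation": TCP orientation; "force": force on the tool from outside, world axes, zero at the start; "moment": the same for the moment, N m; "opening": finger opening in m.
Only numpy, scipy, OpenCV 4.12 (cv2) and the standard library are available. Lean on these libraries where they do the work, as an engineer would, in place of code of your own. Each camera call takes 0.05 s, during which the arm holds its last target. There are 200 camera calls.

TASK

Put the store-room key with the wooden grip block back on the key stand: lower the steel eye at its end over the nose of the snap hook and push it down against the sprung gate until it is inside and the gate has snapped shut above it. Keep hold and give the key a light tug upward against the shut gate (5 N or so, at most 12 N) to prove that it is caught, then let go so that it stays hanging on the closed hook. Work gently, never pressing on the hook with more than 20 N, and leave the other key, the jar and the tumbler where they are.

Things in the scene. Friction and masses are not known exactly. Their poses are not given: they have to be found in the camera images.
- key: The store-room key: wooden grip block 60 x 18 x 28 mm (x, y, z) lying flat, steel eye on its +x end, flat key blade from its -x end (to x = -63 mm); about 70 g. Origin: centre of the block's underside, x towards the eye, z up. Grip it across the 18 mm from above, about 10 mm ahead of the origin, with 60 N or more: the gate pushes back on the eye.
- eye (a point): Centre of the eye's far bar, which must get inside the hook: (54.5, 0, 14) mm in the key's frame, same axes. The eye is a flat level rectangular loop of 5 mm round bar at z = 14 mm: hole 14 mm long (key x = 38 to 52 mm) and 16 mm wide (y), outer width 26 mm, end at x = 57 mm.
- stand: The key stand, fixed: base plate 130 x 130 x 14 mm and at its back (x = 20 to 42 mm) a wooden post 30 mm wide, 215 mm tall, whose -x side carries the snap hook. Origin: centre of the base's underside, x from the hook's nose to the post, z up. The key's block comes on the -x side of the nose, its x axis along the stand's, with the nose up through the eye's hole and the far bar over the gate.
- hook (a point): Mark on the fixed stand: nominal place of the inner face of the hook's nose at the shut gate's height, (-56.5, 0, 185) mm in the stand's frame, same axes. The hook's foot is clamped in a slot, so the whole hook truly sits up to 3.5 mm higher or lower than this (differs each time, not measured; feel for it); sideways it is exact.
- nose (a point): Same fixed point as hook; about the hook's form, in mm from it before the height error: a U of 7 mm round bar, open upward, in the x-z plane. Nose (free leg) x = -7 to 0, round tip 12.5 up; back leg's inner face x = +24; floor 18.5 down, so the far bar's centre rests on it 16 down. The far bar passes the gate only if slid down close to the nose (gap under 2), 13.5 to 16 down.
- gate_tip (a point): Free tip of the shut gate, (0.7, 0, 0) mm from hook, fixed mark with the same height error. The gate is a level bar 4.4 mm thick, hinged 26 mm farther along +x: the far bar's centre is 4.7 mm above this point when it touches the shut gate from above, 4.7 mm below when pulled up against it from inside; once caught it has some 10 mm of free play up from the floor.
- gate (a joint): Angle of the sprung gate (its bar is gate_c0), rad: 0 shut (level), growing as the tip is pushed down into the hook, 1.1 at most. It opens only inward. About 2.5 N at the tip starts it, 6 to 8 N are needed when the eye passes (0.6 to 0.75 rad); it snaps shut by itself once the eye is past and cannot be opened from inside.
- disc_key: Another key with a round wooden tag 48 mm wide and 14 mm thick and no eye, lying on the table; not to be moved. Origin: centre of the tag's underside; blade along x.
- jar: Closed glass jar with a steel lid, 84 mm wide and 100 mm tall, standing on the table; not to be moved. Origin: centre of its underside.
- tumbler: Empty drinking glass, 72 mm wide at the rim and 90 mm tall, standing on the table; not to be moved. Origin: centre of its underside.
Mind the look-alikes: they are no part of the job. Leave any red look-alike of the key alone.

How it is judged:
By the outcome, as a careful person would: the job done as asked, in the order asked, and still so for the second after the job is handed in, with the robot touching nothing.
It also fails if it takes over 72 s, if anything falls off the work surface, if the arm or the gripper's body presses on something with over 40 N, if the wrist force passes 120 N, or if a joint passes its speed limit or range.

## Working session

There is one attempt and no reset: what is moved stays moved. The work goes in short steps, Python scripts to look and compute and a tool call to move; the robot and the scene stay as the last step left them, time stands still between calls to the robot, and variables do not carry over. Pictures are saved under pics/ and viewed, about 8 in all and at most 12, crops included, and the job is handed in when it is done.

Besides the shell and the picture viewer there is one more tool, called as name([rows], argument=value, ...), one row to a line, values as JSON. step_arm: Moves the arm, as the interface text tells. Its arguments: {"type":"object","properties":{"rows":{"type":"array"}},"required":["rows"]}

```bash
ls; mkdir -p pics; cat > h.py <<'E'
import numpy as np, cv2
from plant import ctrl
def cam(n):
    p=ctrl.camera_params(n); f=210/np.tan(np.radians(p["vertical_fov"])/2)
    R=cv2.Rodrigues(np.array(p["rvec"],float))[0]; t=np.array(p["tvec"],float).ravel()
    return f,p["cx"],p["cy"],p["k1"],R,t
def ray(c,px):
    f,cx,cy,k1,R,t=c
    d=np.array([(px[0]-cx)/f,(px[1]-cy)/f]); u=d.copy()
    for _ in range(30): u=d/(1+k1*(u@u))
    v=R.T@np.array([u[0],u[1],1]); return -R.T@t, v/np.linalg.norm(v)
def proj(c,P):
    f,cx,cy,k1,R,t=c; q=R@np.array(P,float)+t; u=q[:2]/q[2]; u=u*(1+k1*(u@u)); return u*f+[cx,cy]
def atz(c,px,z):
    o,v=ray(c,px); return o+v*(z-o[2])/v[2]
def tri(obs):
    A=np.zeros((3,3));b=np.zeros(3);L=[ray(c,p) for c,p in obs]
    for o,v in L:
        M=np.eye(3)-np.outer(v,v);A+=M;b+=M@o
    X=np.linalg.solve(A,b); return X,[np.linalg.norm((np.eye(3)-np.outer(v,v))@(X-o)) for o,v in L]
E
python3 - <<'E'
from h import *
o=ctrl.get_obs(); print(o)
for n in ("top","side","wrist"):
    print(n,ctrl.camera_params(n)); cv2.imwrite(f"pics/{n}0.png",ctrl.snapshot(n))
a=[cv2.imread(f"pics/{n}0.png") for n in("top","side")]
E
```

```text
pics
{'clock': 0.0, 'joint_pos': array([-5.70603148e+01,  2.05907508e+01,  6.34730510e-01, -1.96569858e-02,
       -7.01349485e+01, -1.65048555e+01]), 'qvel': array([ 0.01147817, -0.01163062, -0.06505754,  0.03292463, -0.0614333 ,
       -0.03948803]), 'tau': array([-6.73203385e-05, -5.82708943e+01,  2.93057066e+01,  6.99751899e+00,
        6.88341490e-03, -2.40185618e-04]), 'tool_pos': array([ 0.19077133, -0.64692709,  0.19093917]), 'orientation': array([-8.99075294e+01,  8.12884239e-03,  1.64281421e+01]), 'force': array([-0.54464117,  0.01028601, -0.22217942]), 'moment': array([-0.00317694,  0.03744363,  0.04839186]), 'opening': 0.08744321576465544}
top {'vertical_fov': 48.20989851419254, 'cx': 277.95174880818576, 'cy': 198.19896557932026, 'k1': -0.005252338826665677, 'rvec': array([ 2.17376531, -2.16806427,  0.04635498]), 'tvec': array([0.01341878, 0.53808019, 1.10654054])}
side {'vertical_fov': 52.828639602479235, 'cx': 279.95820448126585, 'cy': 211.80770542564156, 'k1': -0.10781315839100698, 'rvec': array([ 0.12083323, -2.70700052,  1.5081298 ]), 'tvec': array([0.56711976, 0.14932105, 1.17948603])}
wrist {'vertical_fov': 67.03456726049617, 'cx': 278.5741917766439, 'cy': 207.49665019281363, 'k1': -0.048225040755200475, 'rvec': array([-1.78135287, -2.38372882, -0.3065228 ]), 'tvec': array([ 0.67432226, -0.031637  ,  0.3894504 ])}
```

View pics/top0.png

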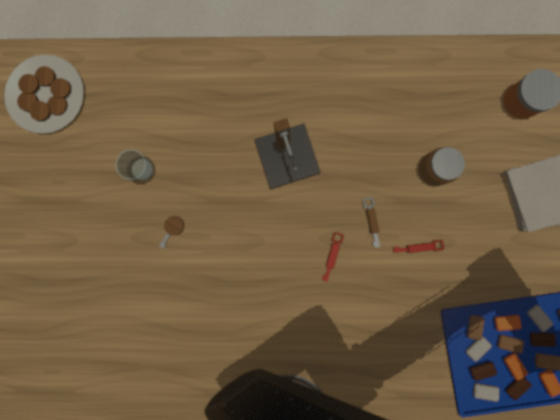

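View pics/side0.png

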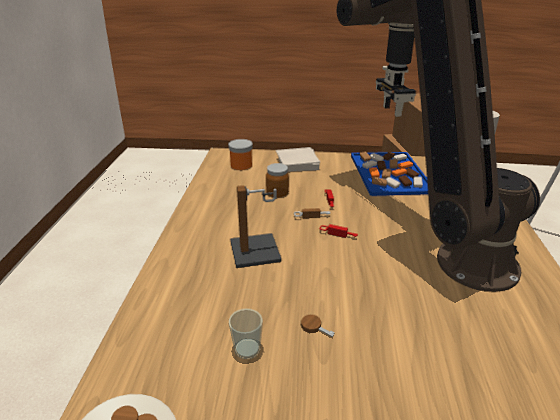

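Top view: the wooden key is at (373,222) and seems to have its eye at (369,204). The look-alikes are the red ones at (334,257) and (418,247) and the disc key at (174,227). The stand is at (287,155), with its post at the back at (282,127). I choose the wooden one by its description and check it in close crops.

```bash
python3 - <<'E'
import cv2,numpy as np
t=cv2.imread("pics/top0.png");s=cv2.imread("pics/side0.png")
def z(i,x,y,w,h,k): return cv2.resize(i[y:y+h,x:x+w],None,fx=k,fy=k,interpolation=cv2.INTER_CUBIC)
a=z(t,350,190,50,64,6); a=cv2.convertScaleAbs(a,alpha=1.5) # 300x384
b=z(t,245,110,80,64,6) ;b=cv2.convertScaleAbs(b,alpha=1.5)# 480x384
c=z(s,285,195,60,32,6) # 360x192
d=z(s,225,175,70,32,6) #420x192
cv2.imwrite("pics/crop1.png",np.vstack([np.hstack([a,b]),np.hstack([c,d])]))
E
```

```text
(no output)
```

View pics/crop1.png

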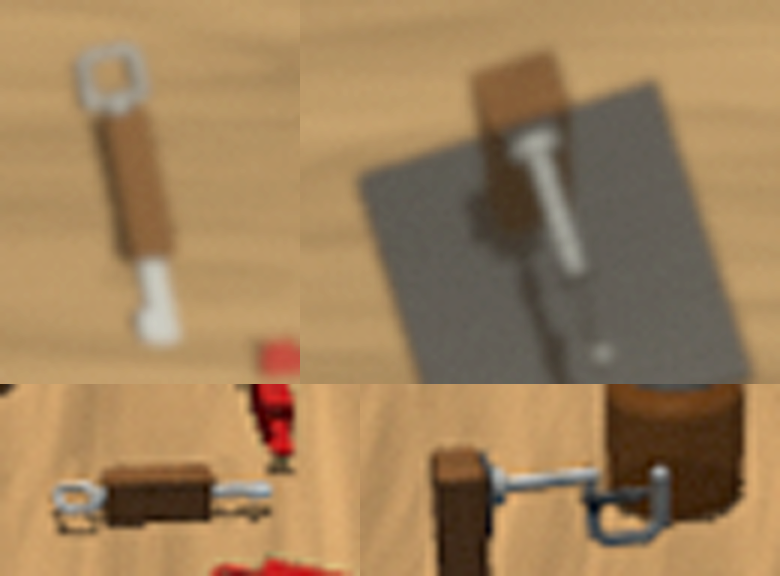

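```bash
python3 - <<'E'
from h import *
t=cam("top");s=cam("side")
print("eye tri",tri([(t,(368.7,203)),(s,(285+77/6,195+(498-384)/6))]))
e=atz(t,(368.7,203),.014);k=atz(t,(373.2,220.3),.028);b=atz(t,(376.5,244),.014)
print("eye,blockc,bladeend",e,k,b,np.linalg.norm((e-k)[:2])); d=e-b;print("yaw",np.degrees(np.arctan2(d[1],d[0])))
C=[atz(t,p,.014) for p in((255,139.7),(304.2,123.7),(319,172),(270,187))]
C=np.array(C);print(C,"ctr",C.mean(0))
for i in range(4):
    d=C[(i+1)%4]-C[i];print(np.linalg.norm(d),np.degrees(np.arctan2(d[1],d[0])))
print("nose tri",tri([(t,(295.5,168.7)),(s,(274.7,189.3))]), atz(t,(295.5,168.7),.1975))
E
```

```text
eye tri (array([ 0.52791825, -0.20291771,  0.01202269]), [np.float64(0.000546161099589344), np.float64(0.0005461610995893578)])
eye,blockc,bladeend [ 0.52724884 -0.20258691  0.014     ] [ 0.48550583 -0.21045055  0.028     ] [ 0.4295065 -0.2200871  0.014    ] 0.042477235262717926
yaw 10.150917999270726
[[ 0.68123388  0.07145459  0.014     ]
 [ 0.72040843 -0.04828415  0.014     ]
 [ 0.60201459 -0.08393004  0.014     ]
 [ 0.56553362  0.03431115  0.014     ]] ctr [ 0.64229763 -0.00661211  0.014     ]
0.1259841727389569 -71.88361930687934
0.12364356314896283 -163.24405880969096
0.12374102272479334 107.14657125945922
0.12151619744952401 17.79827206877182
nose tri (array([ 0.5857635 , -0.02567279,  0.19781026]), [np.float64(0.0005601199305708394), np.float64(0.000560119930571137)]) [ 0.58524043 -0.0256895   0.1975    ]
```

```bash
python3 - <<'E'
from h import *
f,cx,cy,k,R,t=cam("wrist");c=-R.T@t;o=ctrl.get_obs()
from scipy.spatial.transform import Rotation as Ro
T=Ro.from_euler("xyz",o["orientation"],degrees=True).as_matrix()
print("cam in tool",T.T@(c-o["tool_pos"]),"axis in tool",T.T@R.T, f, "cam world",c,"fwd",R[2])
s=cam("side");print(-s[4].T@s[5])
E
```

```text
cam in tool [-0.06676985 -0.19238641 -0.00044773] axis in tool [[-8.32580963e-04  9.67848358e-01  2.51533025e-01]
 [-6.88072342e-04 -2.51533607e-01  9.67848320e-01]
 [ 9.99999417e-01  6.32739168e-04  8.75371779e-04]] 317.06753839378536 cam world [ 0.12696735 -0.66657382  0.3835166 ] fwd [ 0.24051931  0.07316133 -0.9678832 ]
[0.48580148 0.97060319 0.74634796]
```

step_arm([
  [[0,2.5,3.6,-0.3,0,0,-0.5],[0,2.5,3.6,-0.3,0,0,-0.5],[0,2.5,3.6,-0.3,0,0,-0.5],[0,2.5,3.6,-0.3,0,0,-0.5],[0,2.5,3.6,-0.8,0,0,-0.5],[0,2.5,3.6,-0.9,0,0,-0.5],[0,2.6,3.7,-0.9,0,0,-0.5],[0,2.6,3.7,-0.9,0,0,-0.5],[0,2.6,3.7,-1,0,0,-0.6],[0,2.6,3.7,-1.1,0,0,-0.6],[0,2.6,3.7,-1.1,0,0,-0.6],[0,2.6,3.7,-1.1,0,0,-0.6]],
])

```text
clock: 1.65
tool_pos: [0.4976, -0.208, 0.1015]
orientation: [-90.0, -0.0, 10.0]
force: [1.4, -0.4, 0.5]
opening: 0.0438
```

step_arm([
  [[0,0,0,0,0,0,0],[0,0,0,0,0,0,0]],
])

```text
clock: 1.9
tool_pos: [0.4967, -0.2093, 0.1017]
orientation: [-90.0, 0.0, 10.1]
force: [-0.4, 0.7, 0.7]
opening: 0.0437
```

```bash
python3 - <<'E'
from h import *
import pickle
c=cam("wrist");pickle.dump(c,open("w1.pkl","wb"));o=ctrl.get_obs();print(o["tool_pos"],o["orientation"],o["opening"],o["force"])
i=ctrl.snapshot("wrist");cv2.imwrite("pics/w1.png",i)
print(proj(c,(.527,-.203,.014)),proj(c,(.4855,-.2105,.028)))
E
```

```text
[ 0.49668459 -0.20930104  0.10167966] [-8.99910394e+01  3.75749232e-02  1.00770799e+01] 0.04366702319840324 [-0.42455988  0.71677128  0.67412948]
[279.60534039 233.43355026] [279.61157738 192.17191129]
```

View pics/w1.png

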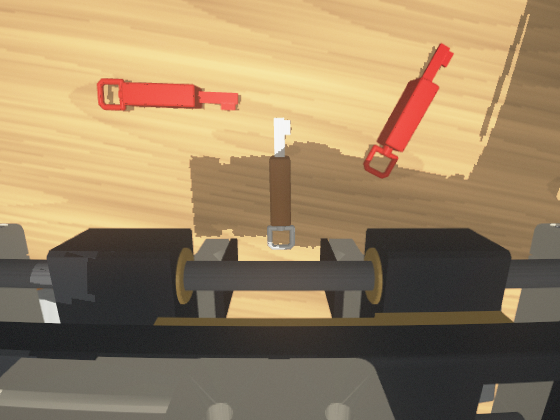

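```bash
python3 - <<'E'
from h import *
import pickle
c=pickle.load(open("w1.pkl","rb"));t=cam("top");s=cam("side")
e=atz(c,(281,237.5),.014);b=atz(c,(282,119),.014);f=atz(c,(281,226),.028);bk=atz(c,(280,157),.028)
print(e,b,f,bk,(f+bk)/2,np.linalg.norm(f-bk),np.linalg.norm(e-b))
d=e-b;print(np.degrees(np.arctan2(d[1],d[0])));d=f-bk;print(np.degrees(np.arctan2(d[1],d[0])))
print(tri([(c,(281,237.5)),(t,(368.7,203)),(s,(297.8,214))]))
print([proj(c,p) for p in ((.4967,-.2093,.028),)])
E
```

```text
[ 0.53072721 -0.20100477  0.014     ] [ 0.42519532 -0.21919063  0.014     ] [ 0.51519261 -0.20392872  0.028     ] [ 0.45598658 -0.21546719  0.028     ] [ 0.48558959 -0.20969795  0.028     ] 0.06031990015464093 0.10708737706024479
9.777506174102982
11.027957884277676
(array([ 0.52876136, -0.20159289,  0.0139    ]), [np.float64(0.001963903875313745), np.float64(0.001812426233739637), np.float64(0.000901005287722534)])
[array([278.68992048, 204.90090917])]
```

step_arm([
  [[0,0.1,0.1,-2.2,0,0,0],[0,0.2,0.1,-2.2,0,0,0],[0,0.2,0.05,-2.2,0,0,0],[0,0,0,-1.6,0,0,0],[0,0,0,-1.0,0,0,0],[0,0,0,-0.4,0,0,0],[0,0,0,0,0,0,0],[0,0,0,0,0,0,0]],
])

```text
clock: 2.95
tool_pos: [0.5024, -0.2069, 0.0065]
orientation: [-90.0, -0.1, 10.0]
force: [0.3, -0.3, -0.7]
opening: 0.0439
```

step_arm([
  [[-1,0,0,0,0,0,0],[-1,0,0,0,0,0,0],[-1,0,0,0,0,0,0],[-1,0,0,0,0,0,0],[-1,0,0,0,0,0,0],[-1,0,0,0,0,0,0]],
])

```text
clock: 3.7
tool_pos: [0.5019, -0.2069, 0.0058]
orientation: [-90.0, 0.0, 10.0]
force: [0.6, 0.9, 0.3]
opening: -0.0001
```

The fingers shut fully, so they aren't holding the block. I need to look.

```bash
python3 - <<'E'
from h import *
i=ctrl.snapshot("wrist");s=ctrl.snapshot("side");t=ctrl.snapshot("top")
z=lambda i,x,y,w,h,k:cv2.resize(i[y:y+h,x:x+w],None,fx=k,fy=k,interpolation=cv2.INTER_CUBIC)
cv2.imwrite("pics/m1.png",np.vstack([np.hstack([z(i,180,50,200,200,1.5),z(s,270,160,100,75,4)]),z(t,330,180,100,45,7)]))if 0 else cv2.imwrite("pics/m1.png",np.hstack([z(i,180,50,200,200,2),z(s,270,160,100,100,4)]))
print(ctrl.get_obs()["opening"])
E
```

```text
0.0001950790689975307
```

View pics/m1.png

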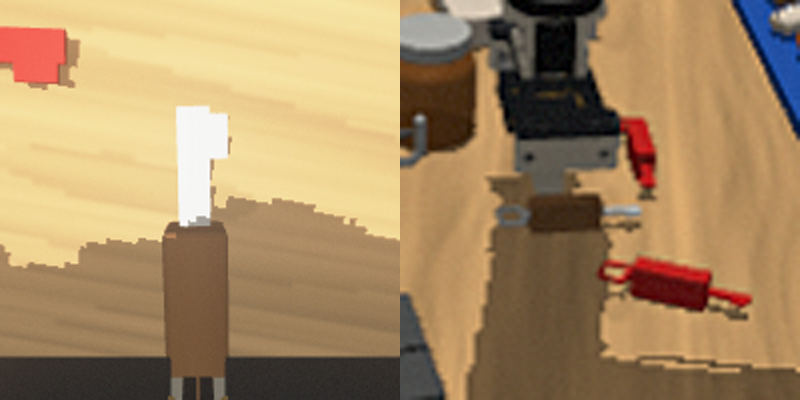

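```bash
python3 - <<'E'
from h import *
i=ctrl.snapshot("wrist");s=ctrl.snapshot("side")
z=lambda i,x,y,w,h,k:cv2.resize(i[y:y+h,x:x+w],None,fx=k,fy=k,interpolation=cv2.INTER_CUBIC)
a=z(i,215,130,133,180,3);a=cv2.convertScaleAbs(a,alpha=1.6,beta=20)
cv2.imwrite("pics/m2.png",np.hstack([a,z(s,280,170,50,67.5.__int__(),8)[:540]]) if 0 else np.hstack([a,cv2.resize(s[172:172+68,285:335],(400,540),interpolation=cv2.INTER_CUBIC)]))
o=ctrl.get_obs();print(o["opening"],o["tool_pos"])
c=cam("wrist");s=cam("side");T=o["tool_pos"]
print(proj(c,T),proj(s,T),proj(s,T+[0,0,.022]))
E
```

```text
0.00035978712880929345 [ 0.50192162 -0.20693769  0.00588016]
[278.79183114 232.83807792] [305.91866113 215.33974395] [306.15420221 209.62807655]
```

View pics/m2.png

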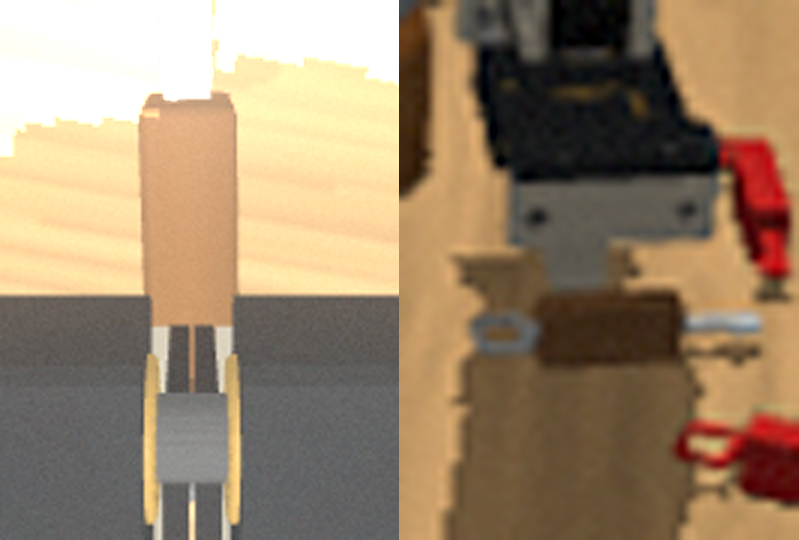

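The wrist and side views both show the shut fingers inside the block's outline, at the right place and with the key unmoved (side block columns 302–320, as before). I'll reopen, then close again in stages and watch the opening.

step_arm([
  [[0,0,0,0,0,0,0],[0,0,0,0,0,0,0],[0,0,0,0,0,0,0],[0,0,0,0,0,0,0]],
])

```text
clock: 4.45
tool_pos: [0.5019, -0.2069, 0.0059]
orientation: [-90.0, 0.0, 10.0]
force: [-0.1, -0.2, 0.3]
opening: 0.0348
```

```bash
python3 - <<'E'
from h import *
o=ctrl.get_obs();print(o["opening"],o["tool_pos"],o["force"])
i=ctrl.snapshot("wrist");s=ctrl.snapshot("side")
a=cv2.resize(i[100:280,180:380],(600,540),interpolation=cv2.INTER_CUBIC)
cv2.imwrite("pics/m3.png",np.hstack([cv2.convertScaleAbs(a,alpha=1.5,beta=20),cv2.resize(s[190:235,285:335][:, :],(200,180),interpolation=cv2.INTER_CUBIC).repeat(3,axis=0)]) if 0 else cv2.convertScaleAbs(a,alpha=1.5,beta=20))
E
```

```text
0.03479685966051735 [ 0.501884   -0.20691944  0.0058684 ] [-0.11093199 -0.18405692  0.26231589]
```

View pics/m3.png

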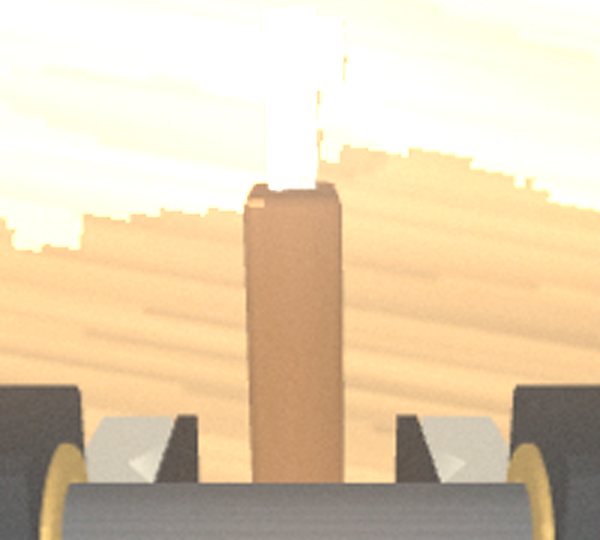

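The fingers now straddle the block properly, so the position is right. I'll close slowly in stages.

step_arm([
  [[-0.4,0,0,0,0,0,0],[-0.5,0,0,0,0,0,0],[-0.5,0,0,0,0,0,0]],
])

```text
clock: 4.92
tool_pos: [0.5019, -0.2069, 0.0059]
orientation: [-90.0, 0.0, 10.0]
force: [-0.2, 0.1, -0.3]
opening: 0.0232
```

step_arm([
  [[-0.6,0,0,0,0,0,0],[-0.65,0,0,0,0,0,0],[-0.7,0,0,0,0,0,0]],
])

```text
clock: 5.3
tool_pos: [0.502, -0.2069, 0.0059]
orientation: [-90.0, -0.0, 10.0]
force: [-0.2, 0.2, 0.6]
opening: 0.0138
```

step_arm([
  [[-0.75,0,0,0,0,0,0],[-0.8,0,0,0,0,0,0],[-0.8,0,0,0,0,0,0]],
])

```text
clock: 5.68
tool_pos: [0.5019, -0.2069, 0.0059]
orientation: [-90.0, 0.0, 10.0]
force: [0.0, 0.7, -0.5]
opening: 0.0086
```

The fingers pass through the 18 mm width with no contact force, so something is off. I'll lift, shut, and feel the block's top gently to see whether there is anything solid where the pictures put it.

step_arm([
  [[-0.2,0,0,0,0,0,0],[-0.2,0,0,0,0,0,0],[-0.2,0,0,0,0,0,0],[-0.2,0,0,2.0,0,0,0],[-1,0,0,2.0,0,0,0],[-1,-0.6,-0.1,0,0,0,0],[-1,0,0,0,0,0,0],[-1,0,0,0,0,0,0],[-1,0,0,0,0,0,0],[-1,0,0,0,0,0,0]],
])

```text
clock: 6.92
tool_pos: [0.4958, -0.2079, 0.0455]
orientation: [-90.0, 0.0, 10.0]
force: [-0.0, 0.0, 0.9]
opening: 0.0007
```

step_arm([
  [[-1,0,0,-0.5,0,0,0],[-1,0,0,-0.5,0,0,0],[-1,0,0,-0.5,0,0,0],[-1,0,0,-0.2,0,0,0],[-1,0,0,0,0,0,0]],
])

```text
clock: 7.55
tool_pos: [0.4958, -0.2079, 0.0286]
orientation: [-90.0, 0.0, 10.0]
force: [0.5, -0.7, 0.1]
opening: 0.0006
```

step_arm([
  [[-1,0,0,-0.2,0,0,0],[-1,0,0,0,0,0,0]],
])

```text
clock: 7.8
tool_pos: [0.4959, -0.2079, 0.0268]
orientation: [-90.0, 0.0, 10.0]
force: [-0.1, -0.3, 0.2]
opening: 0.0005
```

step_arm([
  [[-1,0,0,-0.2,0,0,0],[-1,0,0,0,0,0,0]],
])

```text
clock: 8.05
tool_pos: [0.4958, -0.2079, 0.0247]
orientation: [-90.0, 0.0, 10.0]
force: [0.8, -0.4, 0.6]
opening: 0.0005
```

step_arm([
  [[-1,0,0,-0.3,0,0,0],[-1,0,0,0,0,0,0]],
])

```text
clock: 8.3
tool_pos: [0.4957, -0.2079, 0.0216]
orientation: [-90.0, 0.0, 10.0]
force: [0.6, 0.3, 0.4]
opening: -0.0
```

step_arm([
  [[-1,0,0,-0.3,0,0,0],[-1,0,0,0,0,0,0]],
])

```text
clock: 8.55
tool_pos: [0.4957, -0.2079, 0.0186]
orientation: [-90.0, 0.0, 10.0]
force: [0.0, -0.6, 0.1]
opening: 0.0004
```

step_arm([
  [[-1,0,0,-0.3,0,0,0],[-1,0,0,0,0,0,0]],
])

```text
clock: 8.8
tool_pos: [0.4957, -0.2079, 0.0156]
orientation: [-90.0, 0.0, 10.0]
force: [-0.5, -0.2, 0.3]
opening: 0.0005
```

step_arm([
  [[-1,0,0,-0.3,0,0,0],[-1,0,0,0,0,0,0]],
])

```text
clock: 9.05
tool_pos: [0.4957, -0.2079, 0.0126]
orientation: [-90.0, 0.0, 10.0]
force: [-0.1, 0.9, 0.8]
opening: 0.0007
```

step_arm([
  [[-1,0,0,-0.4,0,0,0],[-1,0,0,0,0,0,0]],
])

```text
clock: 9.3
tool_pos: [0.4957, -0.2079, 0.0085]
orientation: [-90.0, 0.0, 10.0]
force: [0.0, -0.1, 1.6]
opening: 0.0004
```

View pics/m4.png

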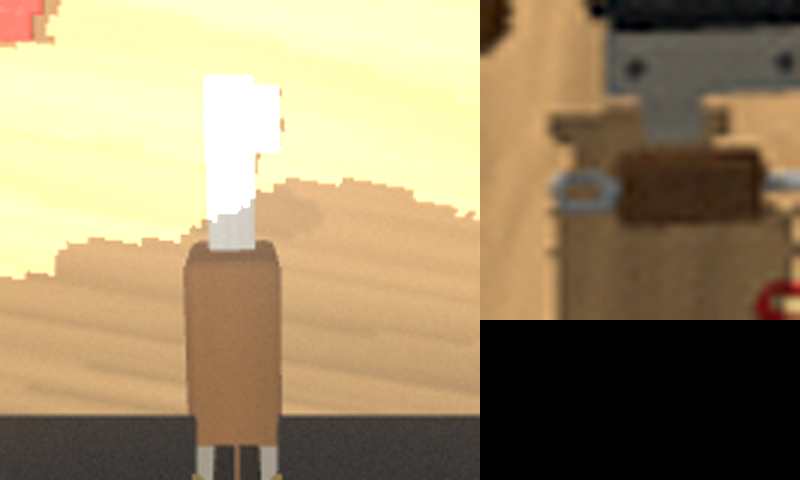

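step_arm([
  [[-1,0,0,-0.2,0,0,0],[-1,0,0,0,0,0,0],[-1,0,0,0,0,0,0]],
])

```text
clock: 9.82
tool_pos: [0.4959, -0.2079, 0.0069]
orientation: [-90.0, -0.0, 10.0]
force: [1.3, 0.0, -0.4]
opening: 0.0006
```

step_arm([
  [[-1,0,0,-0.2,0,0,0],[-1,0,0,0,0,0,0],[-1,0,0,0,0,0,0]],
])

```text
clock: 10.2
tool_pos: [0.4959, -0.2079, 0.0048]
orientation: [-90.0, 0.0, 10.0]
force: [0.5, -1.4, -0.5]
opening: 0.0002
```

step_arm([
  [[-1,0,0,-0.2,0,0,0],[-1,0,0,0,0,0,0],[-1,0,0,0,0,0,0]],
])

```text
clock: 10.58
tool_pos: [0.4959, -0.2079, 0.0028]
orientation: [-90.0, 0.0, 10.0]
force: [0.2, -0.4, -0.7]
opening: 0.0006
```

step_arm([
  [[-1,0,0,-0.2,0,0,0],[-1,0,0,-0.1,0,0,0],[-1,0,0,0,0,0,0],[-1,0,0,0,0,0,0]],
])

```text
clock: 11.08
tool_pos: [0.496, -0.2079, -0.0001]
orientation: [-90.0, -0.0, 10.0]
force: [0.6, 0.2, 0.9]
opening: 0.0003
```

step_arm([
  [[-1,0,0,-0.1,0,0,0],[-1,0,0,0,0,0,0],[-1,0,0,0,0,0,0]],
])

```text
clock: 11.45
tool_pos: [0.4959, -0.2079, -0.0011]
orientation: [-90.0, 0.0, 10.0]
force: [-1.1, -0.1, -0.2]
opening: 0.0004
```

Comparing pictures: the fingertips sit at wrist row ~238 both high up (w1) and here. So nothing hides them, and they are fully visible *above* the block. The true fingertips must be about 25–37 mm above the reported TCP, so the reported z is wrong. I'll feel downward gently for the block's top.

step_arm([
  [[-1,0,0,-0.2,0,0,0],[-1,0,0,0,0,0,0],[-1,0,0,-0.1,0,0,0],[-1,0,0,0,0,0,0]],
])

```text
clock: 11.95
tool_pos: [0.4958, -0.2079, -0.0042]
orientation: [-90.0, 0.0, 10.0]
force: [1.1, -0.5, 0.6]
opening: 0.0004
```

step_arm([
  [[-1,0,0,-0.1,0,0,0],[-1,0,0,0,0,0,0],[-1,0,0,-0.1,0,0,0],[-1,0,0,0,0,0,0]],
])

```text
clock: 12.45
tool_pos: [0.4959, -0.2079, -0.0062]
orientation: [-90.0, 0.0, 10.0]
force: [0.5, -0.1, -0.3]
opening: 0.0004
```

```bash
python3 - <<'E'
from h import *
o=ctrl.get_obs();print(o["opening"],o["tool_pos"],o["force"])
w=ctrl.snapshot("wrist");s=ctrl.snapshot("side");cv2.imwrite("pics/p_s.png",s);cv2.imwrite("pics/p_w.png",w)
S=cam("side")
for z in (0,.01,.02,.03,.04): print(z,proj(S,[o["tool_pos"][0],-.2079,z]))
# side: column profile at finger column
for r in range(196,222): print(r,s[r,300:316].mean(axis=1).astype(int))
E
```

```text
0.0004168046641883842 [ 0.4958566  -0.20790485 -0.00620009] [ 0.48768711 -0.10933202 -0.30987363]
0 [307.7075773  216.78442186]
0.01 [307.82092252 214.21219496]
0.02 [307.93490664 211.62032706]
0.03 [308.04953162 209.0086563 ]
0.04 [308.16479927 206.3770203 ]
196 [46 23 15 13 22 17 13 19 20 16 13 14 15 13 17 12]
197 [93 25 12 12 10 12 13 12  6 10  6  6 11 11  4  1]
198 [113  70  48  44  55  64  63  66  61  74  84  80  83  82  82  82]
199 [112  84  85  86  86  90  88  89  87  92  95  92  93  94  92  93]
200 [110  84  92  93  93  93  89  90  90  90  88  91  90  92  89  88]
201 [103  84  91  80  77  87  92  92  89  87  88  90  85  89  88  88]
202 [104  88  86  60  39  66  85  88  87  90  87  90  91  89  90  88]
203 [88 89 88 67 46 72 91 90 91 88 89 90 87 89 89 90]
204 [82 90 92 86 84 89 90 90 88 88 90 88 93 92 89 86]
205 [86 92 92 88 90 90 89 89 89 89 90 89 89 88 88 84]
206 [79 88 89 85 85 87 88 86 88 84 84 85 85 85 80 74]
207 [ 77  80  84  81  82  86  84  84  83  87  84  86  83  78 122 144]
208 [80 83 79 77 75 83 87 86 87 86 85 89 77 61 88 95]
209 [83 81 63 56 57 76 88 89 89 86 88 90 73 51 50 44]
210 [83 72 51 44 46 78 97 95 94 91 94 97 80 49 51 51]
211 [90 68 51 44 44 61 72 74 73 67 71 71 57 35 41 36]
212 [98 86 61 41 43 39 43 46 45 44 44 42 39 38 41 40]
213 [ 95 101  74  35  39  37  40  35  41  38  41  38  43  39  43  42]
214 [90 92 58 38 41 41 39 38 39 40 41 36 43 38 44 42]
215 [100  81  47  38  42  36  41  41  46  41  41  42  43  45  40  40]
216 [86 73 45 41 45 41 40 42 40 44 42 45 41 41 42 44]
217 [84 82 64 35 36 37 41 37 37 38 40 37 41 48 45 45]
218 [87 88 75 60 62 61 58 63 70 78 77 74 74 76 78 73]
219 [89 87 78 79 78 78 75 76 83 85 85 84 80 78 80 83]
220 [86 84 80 79 79 79 79 81 81 85 84 80 79 74 77 78]
221 [88 83 83 80 76 80 81 80 82 82 82 79 78 76 79 77]
```

step_arm([
  [[-1,0,0,-0.1,0,0,0],[-1,0,0,0,0,0,0],[-1,0,0,-0.1,0,0,0],[-1,0,0,0,0,0,0]],
])

```text
clock: 13.05
tool_pos: [0.4962, -0.2081, -0.0065]
orientation: [-90.0, -0.0, 10.1]
force: [-4.8, 2.6, 17.6]
opening: 0.0006
```

step_arm([
  [[-1,0,0,-0.1,0,0,0],[-1,0,0,0,0,0,0],[-1,0,0,-0.1,0,0,0],[-1,0,0,0,0,0,0]],
])

```text
clock: 13.55
tool_pos: [0.4964, -0.2083, -0.0066]
orientation: [-90.1, -0.1, 10.1]
force: [-11.3, 5.2, 37.9]
opening: 0.0003
```

Contact: the block's top (z = 28 mm) is met at reported z ≈ −6 mm, so the real fingertips are about 34 mm above the reported TCP. That agrees with the wrist view (≈35 mm) and the side view. I'll back off, open, and lower to a reported z of about −0.029 (tips 5 mm above the table), feeling for contact on the way.

step_arm([
  [[-1,0,0,0.5,0,0,0],[0,0,0,1.5,0,0,0],[0,0.6,0.1,1.0,0,0,0],[0,0,0,0,0,0,0],[0,0,0,0,0,0,0],[0,0,0,0,0,0,0],[0,0,0,0,0,0,0]],
])

```text
clock: 14.42
tool_pos: [0.5016, -0.2069, 0.0195]
orientation: [-90.0, 0.0, 10.0]
force: [-0.8, -0.6, 0.7]
opening: 0.0435
```

```bash
python3 - <<'E'
from h import *
import pickle
c=cam("wrist");pickle.dump(c,open("w2.pkl","wb"));o=ctrl.get_obs();print(o["opening"],o["tool_pos"],o["orientation"],o["force"])
w=ctrl.snapshot("wrist");cv2.imwrite("pics/q.png",w)
# predicted px for block corners from estimate
th=np.radians(10.2);R=np.array([[np.cos(th),-np.sin(th)],[np.sin(th),np.cos(th)]])
for x,y,z in((-.03,-.009,.028),(-.03,.009,.028),(.02,-.009,.028),(.02,.009,.028),(-.063,0,.014)):
    P=np.array([.4856,-.2097])+R@[x,y];print(proj(c,[*P,z]).round(1))
a=cv2.convertScaleAbs(cv2.resize(w[80:280,180:380],(600,600),interpolation=cv2.INTER_CUBIC),alpha=1.0)
cv2.imwrite("pics/m5.png",a)
E
```

```text
0.04348147609446034 [ 0.50162002 -0.20690515  0.01947114] [-8.99903720e+01  4.29656598e-02  1.00318514e+01] [-0.8160451  -0.58491474  0.66151753]
[263.3 161.9]
[294.4 161.8]
[264.4 243.2]
[293.6 243.1]
[278.7 103.9]
```

View pics/m5.png

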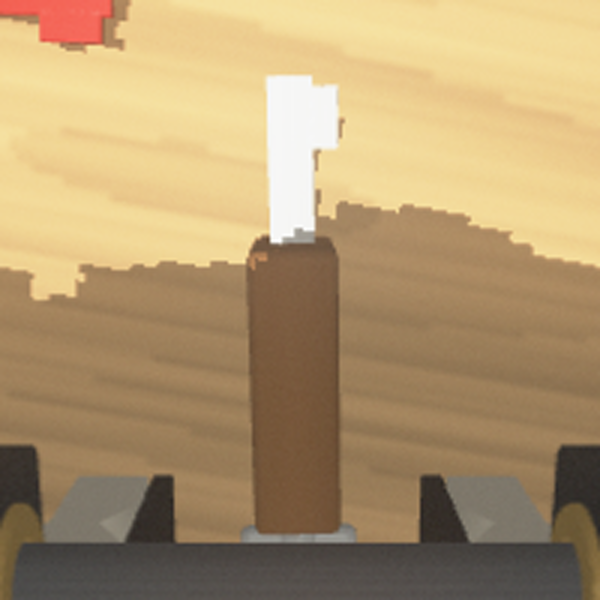

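The view shows the block central between the open fingers (block columns 263–293, front end at row 258) and not visibly moved. I'll lower now.

step_arm([
  [[0,0,0,-1.5,0,0,0],[0,0,0,-1.5,0,0,0],[0,0,0,-0.9,0,0,0],[0,0,0,-0.5,0,0,0],[0,0,0,0,0,0,0],[0,0,0,0,0,0,0]],
])

```text
clock: 15.22
tool_pos: [0.5023, -0.207, -0.0238]
orientation: [-90.0, -0.0, 10.0]
force: [-0.0, -0.5, -0.1]
opening: 0.0433
```

step_arm([
  [[0,0,0,-0.3,0,0,0],[-1,0,0,0,0,0,0],[-1,0,0,0,0,0,0],[-1,0,0,0,0,0,0],[-1,0,0,0,0,0,0],[-1,0,0,0,0,0,0],[-1,0,0,0,0,0,0]],
])

```text
clock: 16.1
tool_pos: [0.502, -0.2069, -0.0271]
orientation: [-90.0, -0.0, 10.0]
force: [0.4, 0.4, 2.5]
opening: 0.018
```

Gripped: the opening is 18 mm, which matches the block. I'll lift and go to a look pose, with the hook offset in the wrist view.

step_arm([
  [[-1,0,0,1,0,0,0],[-1,0,0,2,0,0,0],[-1,0,0,3.5,0,0,0],[-1,0,0,4.5,0,0,0],[-1,0,0,4.5,0,0,0],[-1,0,0,4.5,0,0,0],[-1,0,0,4,0,0,0],[-1,1,1,3,0,0,0],[-1,2.5,2,2,0,0,1.5],[-1,3,2.5,1,0,0,1.5],[-1,3,2.5,0,0,0,1.5],[-1,3,2.5,0,0,0,1.5]],
])

```text
clock: 17.6
tool_pos: [0.6274, -0.1011, 0.2737]
orientation: [-90.0, -0.0, 16.1]
force: [-0.2, -0.2, -0.7]
opening: 0.018
```

step_arm([
  [[-1,2.6,2.0,0,0,0,1.4],[-1,1.5,1,0,0,0,0],[-1,0.5,0.2,0,0,0,0],[-1,0,0,0,0,0,0],[-1,0,0,0,0,0,0]],
])

```text
clock: 18.23
tool_pos: [0.6723, -0.0706, 0.2734]
orientation: [-90.0, -0.0, 17.4]
force: [-0.6, 0.1, -1.0]
opening: 0.0177
```

```bash
python3 - <<'E'
from h import *
import pickle
c=cam("wrist");pickle.dump(c,open("w3.pkl","wb"));o=ctrl.get_obs();print(o["opening"],o["tool_pos"],o["orientation"],o["force"])
w=ctrl.snapshot("wrist");cv2.imwrite("pics/w3.png",w)
print(proj(c,(.5852,-.0245,.1975)),proj(c,(.5884,-.0235,.185)))
E
```

```text
0.017680609043882696 [ 0.67232553 -0.07061379  0.27335788] [-9.00018174e+01 -2.30641445e-02  1.73813781e+01] [-0.57788972  0.07230153 -0.96798127]
[364.04008577 122.49249717] [360.0119967  126.59492358]
```

View pics/w3.png

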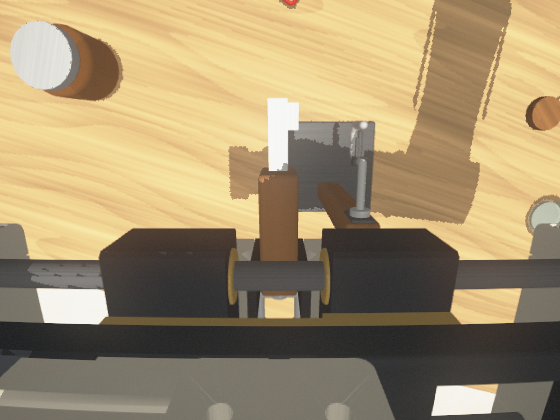

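```bash
python3 - <<'E'
from h import *
w=cv2.imread("pics/w3.png");g=cv2.cvtColor(w,cv2.COLOR_BGR2GRAY)
for r in range(114,216,3 if 0 else 1):
    if r<140 or r%8==0: print(r,g[r,350:380])
E
```

```text
114 [227 226 226 224 223 221 218 215 216 217 217 218 220 221 222 223 225 224
 224 224 225 224 224 225 224 223 223 224 222 220]
115 [225 226 226 226 227 227 224 224 221 218 216 215 217 218 219 220 221 222
 224 224 224 224 224 224 224 225 225 225 224 224]
116 [219 222 221 221 225 225 226 227 226 224 222 219 219 217 216 217 219 220
 221 221 223 224 224 224 225 225 225 226 224 225]
117 [214 215 214 213 215 217 220 224 226 225 224 223 222 222 219 219 217 217
 218 218 219 221 222 224 223 224 224 225 225 225]
118 [215 215 214 214 212 213 215 216 219 220 221 221 221 222 224 223 222 217
 215 215 216 218 219 219 221 221 223 224 224 225]
119 [219 218 216 216 215 215 214 214 215 215 216 217 218 220 221 223 222 220
 216 215 215 215 215 216 216 217 218 220 222 224]
120 [212 204 202 209 206 198 191 194 193 196 193 192 199 205 208 207 212 214
 208 199 196 200 203 207 212 209 209 213 216 219]
121 [162 151 142 165 162 143 130 131 134 136 137 146 166 181 185 175 170 170
 145 118 111 131 138 160 195 213 213 208 208 211]
122 [111 107 119 120 122 123 121 122 120 126 146 181 201 211 213 209 179 137
 113 10
[... 2644 characters left out ...]
147 135 109  82
  86  85  83  84 101 131 142 144 142 143 142 141]
176 [ 81  81  83  83  82  81  83  95 122 136 142 146 149 149 143 128  88  81
  82  83  83  84 114 138 139 138 137 137 134 133]
184 [ 81  81  83  81  83  81  83 108 131 136 143 148 153 144 137 113  78  78
  81  80  80  92 127 140 140 139 139 139 137 139]
192 [ 80  81  82  83  81  81  86 120 132 140 145 149 150 145 129  88  80  80
  81  81  84 103 130 130 129 131 135 138 138 139]
200 [ 74  75  72  72  73  79  97 123 135 142 146 150 146 146 146  79  81  77
  78  80  90 120 135 134 133 135 134 134 132 131]
208 [ 98 106 110 107 108 109 115 132 138 143 148 148 144 132 107 109 108 106
  97  87 105 136 135 133 134 133 133 132 132 130]
```

```bash
python3 - <<'E'
from h import *
import pickle
c=pickle.load(open("w3.pkl","rb"));t=cam("top");s=cam("side")
for z in(.1905,.194,.1975): print(z,atz(c,(363.6,124.8),z))
print(tri([(c,(363.6,124.8)),(t,(295.5,168.7)),(s,(274.7,190))]))
print("cs",tri([(c,(363.6,124.8)),(s,(274.7,190))]),"ct",tri([(c,(363.6,124.8)),(t,(295.5,168.7))]))
for z in (.19,.2):
    n=atz(c,(363.6,124.8),.194);q=[atz(c,p,z) for p in((362.3,168),(361.6,176),(360.3,200))]
    for k in q: d=k-n;print(z,k,np.degrees(np.arctan2(d[1],d[0])))
    d=q[2]-q[0];print("arm",np.degrees(np.arctan2(d[1],d[0])))
e=[atz(c,p,.014) for p in((374.6,130),(373.8,145),(372.4,168),(370.9,192),(369.9,208))]
for k in e: d=k-e[0];print(k,np.degrees(np.arctan2(d[1],d[0])))
E
```

```text
0.1905 [ 0.58647774 -0.02244171  0.1905    ]
0.194 [ 0.58675965 -0.0233139   0.194     ]
0.1975 [ 0.58704157 -0.0241861   0.1975    ]
(array([ 0.58620343, -0.02479393,  0.19628644]), [np.float64(0.0011621429251347194), np.float64(0.001203577480183913), np.float64(7.512309014232003e-05)])
cs (array([ 0.58656627, -0.02400723,  0.19659612]), [np.float64(0.0004046479392926042), np.float64(0.0004046479392925716)]) ct (array([ 0.58615505, -0.02494484,  0.1974364 ]), [np.float64(0.0011674370542878254), np.float64(0.001167437054287756)])
0.19 [ 0.62110983 -0.01021509  0.19      ] 20.87343902402154
0.19 [ 0.62788756 -0.00826421  0.19      ] 20.098794082426767
0.19 [ 0.64849883 -0.00155253  0.19      ] 19.41616046274964
arm 17.551052591807434
0.2 [ 0.62065766 -0.01314603  0.2       ] 16.696875499161294
0.2 [ 0.62718955 -0.01126591  0.2       ] 16.59390554347503
0.2 [ 0.6470532  -0.00479768  0.2       ] 17.071785347689744
arm 17.551052591807473
[0.57413218 0.0387712  0.014     ] 0.0
[0.59373363 0.04524896 0.014     ] 18.287345468429436
[0.62465397 0.05526436 0.014     ] 18.079601980134004
[0.65805125 0.06610016 0.014     ] 18.0382800343498
[0.68100857 0.07359353 0.014     ] 18.046580683167416
```

step_arm([
  [[-1,-1,0.3,0,0,0,0.4],[-1,-2,0.7,0,0,0,0],[-1,-2.5,0.8,0,0,0,0],[-1,-2.5,0.9,0,0,0,0],[-1,-2,0.7,-1,0,0,0],[-1,-1,0.3,-1.5,0,0,0],[-1,-0.3,0.1,-2,0,0,0],[-1,0,0,-2,0,0,0],[-1,0,0,-1,0,0,0],[-1,0,0,-0.4,0,0,0],[-1,0,0,0,0,0,0],[-1,0,0,0,0,0,0]],
])

```text
clock: 19.77
tool_pos: [0.5603, -0.0319, 0.1945]
orientation: [-90.0, -0.1, 17.8]
force: [0.2, 0.3, -0.9]
opening: 0.0177
```

```bash
python3 - <<'E'
from h import *
import pickle
c=pickle.load(open("w3.pkl","rb"));o=ctrl.get_obs();print(o["opening"],o["tool_pos"],o["orientation"],o["force"])
T3=np.array([.67232553,-.07061379,.27335788]);a=np.radians(17.38);u=np.array([np.cos(a),np.sin(a),0])
print("blade end pred w3",proj(c,T3-.0796*u+[0,0,.0411]),"block back top",proj(c,T3-.0466*u+[0,0,.0551]))
T=o["tool_pos"];a=np.radians(o["orientation"][2]);u=np.array([np.cos(a),np.sin(a),0])
bar=T+.0379*u+[0,0,.0411];N=np.array([.5866,-.0238,.195]);print("bar",bar,"rel nose along,lat,z",(bar-N)@u,(bar-N)@[-u[1],u[0],0],bar[2]-N[2])
s=cam("side");t=cam("top")
i=ctrl.snapshot("side");j=ctrl.snapshot("top");cv2.imwrite("pics/s4.png",i);cv2.imwrite("pics/t4.png",j)
print("bar px side",proj(s,bar),"top",proj(t,bar),"nose",proj(s,N),proj(t,N))
A=cv2.resize(i[160:220,230:310],(800,600),interpolation=cv2.INTER_CUBIC)
cv2.imwrite("pics/m6.png",A)
E
```

```text
0.017657814076890033 [ 0.56031404 -0.03191759  0.19450795] [-9.00104800e+01 -5.65455955e-02  1.78320062e+01] [ 0.23137834  0.31963573 -0.89639454]
blade end pred w3 [279.36777651  96.50528849] block back top [279.35427483 173.14456803]
bar [ 0.59639327 -0.02031158  0.23560795] rel nose along,lat,z 0.010391034755957781 0.0003218678351719935 0.040607950027057166
bar px side [270.65215141 177.57178424] top [292.90682609 160.38465322] nose [274.53252449 190.56416207] [294.55944758 168.20086983]
```

View pics/m6.png

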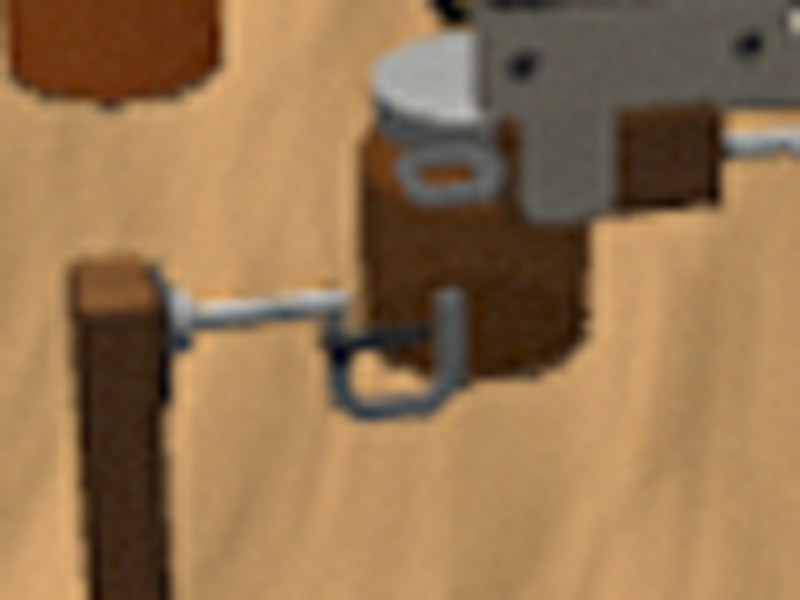

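The side crop shows the eye (275,177) straight above the nose tip (275,189), and the far bar at 270.5 against a predicted 270.65. All consistent. I'll lower it over the nose.

step_arm([
  [[-1,0,0,-0.8,0,0,0],[-1,0,0,-1.0,0,0,0],[-1,0,0,-0.8,0,0,0],[-1,0,0,-0.4,0,0,0],[-1,0,0,-0.2,0,0,0],[-1,0,0,-0.2,0,0,0],[-1,0,0,0,0,0,0]],
])

```text
clock: 20.75
tool_pos: [0.56, -0.0319, 0.1599]
orientation: [-90.0, -0.0, 17.8]
force: [-0.1, 0.2, -1.0]
opening: 0.0177
```

step_arm([
  [[-1,0,0,-0.2,0,0,0],[-1,0,0,-0.2,0,0,0],[-1,0,0,-0.2,0,0,0],[-1,0,0,0,0,0,0]],
])

```text
clock: 21.25
tool_pos: [0.5598, -0.032, 0.1536]
orientation: [-90.0, 0.0, 17.8]
force: [0.9, -0.6, -0.1]
opening: 0.0176
```

step_arm([
  [[-1,-0.1,-0.03,0,0,0,0],[-1,-0.1,-0.03,0,0,0,0],[-1,-0.1,-0.03,0,0,0,0],[-1,0,0,0,0,0,0]],
])

```text
clock: 21.75
tool_pos: [0.5568, -0.0328, 0.154]
orientation: [-90.0, -0.0, 17.8]
force: [-0.5, 0.0, -1.0]
opening: 0.0181
```

step_arm([
  [[-1,-0.05,-0.015,0,0,0,0],[-1,0,0,0,0,0,0],[-1,0,0,0,0,0,0]],
])

```text
clock: 22.12
tool_pos: [0.5564, -0.033, 0.1538]
orientation: [-90.0, 0.0, 17.8]
force: [0.4, -0.1, -1.8]
opening: 0.0179
```

step_arm([
  [[-1,-0.05,-0.015,0,0,0,0],[-1,0,0,0,0,0,0],[-1,0,0,0,0,0,0]],
])

```text
clock: 22.5
tool_pos: [0.556, -0.0331, 0.1539]
orientation: [-90.0, -0.0, 17.8]
force: [-0.1, 0.1, -0.5]
opening: 0.0176
```

step_arm([
  [[-1,-0.05,-0.015,0,0,0,0],[-1,0,0,0,0,0,0],[-1,0,0,0,0,0,0]],
])

```text
clock: 22.88
tool_pos: [0.5554, -0.0333, 0.1539]
orientation: [-90.0, 0.0, 17.8]
force: [-0.2, 0.2, -1.4]
opening: 0.0179
```

step_arm([
  [[-1,-0.05,-0.015,0,0,0,0],[-1,0,0,0,0,0,0],[-1,0,0,0,0,0,0]],
])

```text
clock: 23.25
tool_pos: [0.5551, -0.0333, 0.1539]
orientation: [-90.0, -0.0, 17.8]
force: [1.3, 0.4, -0.3]
opening: 0.0179
```

step_arm([
  [[-1,-0.05,-0.015,0,0,0,0],[-1,0,0,0,0,0,0],[-1,0,0,0,0,0,0]],
])

```text
clock: 23.62
tool_pos: [0.5549, -0.0334, 0.154]
orientation: [-90.0, -0.1, 17.8]
force: [4.3, 1.6, -2.4]
opening: 0.0179
```

step_arm([
  [[-1,0,0,0,0,0,0]],
])

```text
clock: 23.75
tool_pos: [0.5549, -0.0334, 0.154]
orientation: [-90.0, -0.0, 17.8]
force: [4.6, 1.1, -2.9]
opening: 0.0177
```

Touched the nose: 4–5 N at TCP x ≈ 0.5550. I back off about 1.2 mm (gap ≈ 0.7 mm) and lower in small steps to feel for the gate.

step_arm([
  [[-1,0.11,0.035,0,0,0,0],[-1,0,0,0,0,0,0],[-1,0,0,-0.2,0,0,0],[-1,0,0,0,0,0,0]],
])

```text
clock: 24.25
tool_pos: [0.5552, -0.0333, 0.1516]
orientation: [-90.0, 0.0, 17.8]
force: [1.2, -0.1, -0.3]
opening: 0.0176
```

step_arm([
  [[-1,0,0,-0.1,0,0,0],[-1,0,0,0,0,0,0]],
])

```text
clock: 24.5
tool_pos: [0.5553, -0.0334, 0.1509]
orientation: [-90.0, 0.0, 17.8]
force: [-0.1, -0.3, 1.6]
opening: 0.0175
```

step_arm([
  [[-1,0,0,-0.1,0,0,0],[-1,0,0,0,0,0,0]],
])

```text
clock: 24.75
tool_pos: [0.5553, -0.0333, 0.1498]
orientation: [-90.0, 0.0, 17.8]
force: [0.2, -0.4, 2.3]
opening: 0.0177
```

step_arm([
  [[-1,0,0,-0.1,0,0,0],[-1,0,0,0,0,0,0]],
])

```text
clock: 25.0
tool_pos: [0.5554, -0.0333, 0.1488]
orientation: [-90.0, 0.0, 17.8]
force: [-1.6, -0.4, 1.8]
opening: 0.0178
```

step_arm([
  [[-1,0,0,-0.2,0,0,0],[-1,0,0,-0.2,0,0,0],[-1,0,0,0,0,0,0]],
])

```text
clock: 25.38
tool_pos: [0.5556, -0.0332, 0.1448]
orientation: [-90.0, -0.0, 17.8]
force: [-1.1, -1.2, 2.3]
opening: 0.0179
```

step_arm([
  [[-1,0,0,-0.2,0,0,0],[-1,0,0,-0.2,0,0,0],[-1,0,0,0,0,0,0]],
])

```text
clock: 25.75
tool_pos: [0.5557, -0.0332, 0.1409]
orientation: [-90.0, -0.0, 17.8]
force: [-0.8, 0.4, 3.3]
opening: 0.0179
```

step_arm([
  [[-1,0,0,-0.2,0,0,0],[-1,0,0,-0.1,0,0,0],[-1,0,0,0,0,0,0]],
])

```text
clock: 26.12
tool_pos: [0.555, -0.0333, 0.1375]
orientation: [-90.0, 0.1, 17.8]
force: [-1.3, -0.9, 2.1]
opening: 0.0176
```

step_arm([
  [[-1,0,0,-0.1,0,0,0],[-1,0,0,-0.1,0,0,0],[-1,0,0,0,0,0,0]],
])

```text
clock: 26.5
tool_pos: [0.5551, -0.0333, 0.1355]
orientation: [-90.0, 0.1, 17.8]
force: [-3.0, -0.7, 2.1]
opening: 0.0174
```

step_arm([
  [[-1,0,0,-0.1,0,0,0],[-1,0,0,-0.1,0,0,0],[-1,0,0,0,0,0,0]],
])

```text
clock: 26.88
tool_pos: [0.5556, -0.033, 0.1335]
orientation: [-90.0, -0.0, 17.8]
force: [0.4, -0.3, 0.2]
opening: 0.0177
```

step_arm([
  [[-1,0,0,-0.1,0,0,0],[-1,0,0,0,0,0,0]],
])

```text
clock: 27.12
tool_pos: [0.5559, -0.0331, 0.1329]
orientation: [-90.0, -0.0, 17.8]
force: [1.4, 0.5, -0.8]
opening: 0.0176
```

The force fell to zero at reported z ≈ 0.1335, about where the gate should snap shut (expected 0.133). Now I raise slowly through the free play for the tug.

step_arm([
  [[-1,0,0,0.2,0,0,0],[-1,0,0,0.2,0,0,0],[-1,0,0,0.2,0,0,0],[-1,0,0,0,0,0,0]],
])

```text
clock: 27.62
tool_pos: [0.5556, -0.0332, 0.1391]
orientation: [-90.0, -0.0, 17.8]
force: [-0.3, -0.6, -1.0]
opening: 0.0178
```

step_arm([
  [[-1,0,0,0.1,0,0,0],[-1,0,0,0,0,0,0]],
])

```text
clock: 27.88
tool_pos: [0.5555, -0.0332, 0.1399]
orientation: [-90.0, -0.0, 17.8]
force: [-0.6, 0.2, -1.9]
opening: 0.0177
```

step_arm([
  [[-1,0,0,0.1,0,0,0],[-1,0,0,0,0,0,0]],
])

```text
clock: 28.12
tool_pos: [0.5556, -0.0332, 0.1409]
orientation: [-90.0, -0.0, 17.8]
force: [-0.2, 0.3, -0.3]
opening: 0.0176
```

step_arm([
  [[-1,0,0,0.05,0,0,0],[-1,0,0,0,0,0,0]],
])

```text
clock: 28.38
tool_pos: [0.5556, -0.0332, 0.1414]
orientation: [-90.0, -0.0, 17.8]
force: [-0.3, -0.8, -1.0]
opening: 0.018
```

step_arm([
  [[-1,0,0,0.05,0,0,0],[-1,0,0,0,0,0,0]],
])

```text
clock: 28.62
tool_pos: [0.5555, -0.0332, 0.1419]
orientation: [-90.0, -0.0, 17.8]
force: [-0.3, 0.1, -0.7]
opening: 0.0176
```

step_arm([
  [[-1,0,0,0.05,0,0,0],[-1,0,0,0,0,0,0]],
])

```text
clock: 28.88
tool_pos: [0.5555, -0.0332, 0.1424]
orientation: [-90.0, -0.0, 17.8]
force: [0.3, 0.2, -0.4]
opening: 0.018
```

step_arm([
  [[-1,0,0,0.05,0,0,0],[-1,0,0,0,0,0,0]],
])

```text
clock: 29.12
tool_pos: [0.5555, -0.0332, 0.1428]
orientation: [-90.0, 0.0, 17.8]
force: [0.7, 0.5, -1.3]
opening: 0.0174
```

step_arm([
  [[-1,0,0,0.05,0,0,0],[-1,0,0,0,0,0,0]],
])

```text
clock: 29.38
tool_pos: [0.5554, -0.0332, 0.1431]
orientation: [-90.0, 0.0, 17.8]
force: [0.4, -0.9, -3.6]
opening: 0.0179
```

step_arm([
  [[-1,0,0,0.05,0,0,0],[-1,0,0,0,0,0,0]],
])

```text
clock: 29.62
tool_pos: [0.5553, -0.0332, 0.1435]
orientation: [-90.0, 0.0, 17.8]
force: [1.4, -0.1, -5.2]
opening: 0.0177
```

The gate is resisting the upward pull. I'll hold it briefly, a touch firmer.

step_arm([
  [[-1,0,0,0.03,0,0,0],[-1,0,0,0,0,0,0],[-1,0,0,0,0,0,0],[-1,0,0,0,0,0,0]],
])

```text
clock: 30.12
tool_pos: [0.5553, -0.0332, 0.1439]
orientation: [-90.0, 0.0, 17.8]
force: [2.3, 0.6, -8.4]
opening: 0.0176
```

```bash
python3 - <<'E'
from h import *
F=[]
for k in range(4):
    i=ctrl.snapshot("side");F.append(ctrl.get_obs()["force"])
print(np.round(F,1),np.mean(F,0).round(2))
cv2.imwrite("pics/tug.png",cv2.resize(i[175:220,240:300],(800,600),interpolation=cv2.INTER_CUBIC))
E
```

```text
[[  2.7  -0.5  -8.7]
 [  2.8   0.9  -9.6]
 [  2.4   0.6 -10.2]
 [  2.1   0.2  -9.1]] [ 2.48  0.31 -9.39]
```

The tug held at about 9 N (under 12 N), so the key is caught. I lower it to just above the floor of the hook and let go.

step_arm([
  [[-1,0,0,-0.15,0,0,0],[-1,0,0,-0.3,0,0,0],[-1,0,0,-0.3,0,0,0],[-1,0,0,-0.2,0,0,0],[-1,0,0,-0.1,0,0,0],[-1,0,0,0,0,0,0],[-1,0,0,0,0,0,0]],
])

```text
clock: 31.2
tool_pos: [0.5556, -0.0332, 0.1337]
orientation: [-90.0, -0.0, 17.8]
force: [-0.6, -0.6, -0.5]
opening: 0.0179
```

step_arm([
  [[-0.5,0,0,0,0,0,0],[-0.4,0,0,0,0,0,0],[-0.2,0,0,0,0,0,0],[0,0,0,0,0,0,0],[0,0,0,0,0,0,0],[0,0,0,0,0,0,0]],
])

```text
clock: 31.95
tool_pos: [0.5555, -0.0332, 0.1337]
orientation: [-90.0, -0.0, 17.8]
force: [0.4, 0.0, -0.5]
opening: 0.0437
```

step_arm([
  [[0,0,0,0.5,0,0,0],[0,0,0,1,0,0,0],[0,0,0,2,0,0,0],[0,0,0,3,0,0,0],[0,0,0,4,0,0,0],[0,-2,-1,3,0,0,0],[0,-4,-2,2,0,0,0],[0,-4,-2,0,0,0,0],[0,-2,-1,0,0,0,0],[0,0,0,0,0,0,0],[0,0,0,0,0,0,0],[0,0,0,0,0,0,0]],
])

```text
clock: 33.45
tool_pos: [0.4362, -0.0929, 0.2883]
orientation: [-90.0, 0.0, 17.8]
force: [-0.0, 1.0, -0.1]
opening: 0.044
```

```bash
python3 - <<'E'
from h import *
o=ctrl.get_obs();print(o["clock"],o["tool_pos"],o["force"],o["opening"])
i=ctrl.snapshot("side")
a=cv2.resize(i[170:250,225:325],(800,600)[:1]+(600,),interpolation=cv2.INTER_CUBIC)
a=cv2.resize(i[170:245,225:300],(600,600),interpolation=cv2.INTER_CUBIC)
tg=cv2.imread("pics/tug.png");tg=cv2.resize(tg,(200,150))
full=cv2.resize(i,(200,150));top=cv2.resize(ctrl.snapshot("top"),(200,150))
col=np.vstack([tg,full,top,np.zeros((150,200,3),np.uint8)])
cv2.imwrite("pics/fin.png",np.hstack([a,col]))
E
```

```text
33.45 [ 0.43615964 -0.09292665  0.28834467] [-0.04259494  0.9991199  -0.08486044] 0.044015103488512675
```

View pics/fin.png

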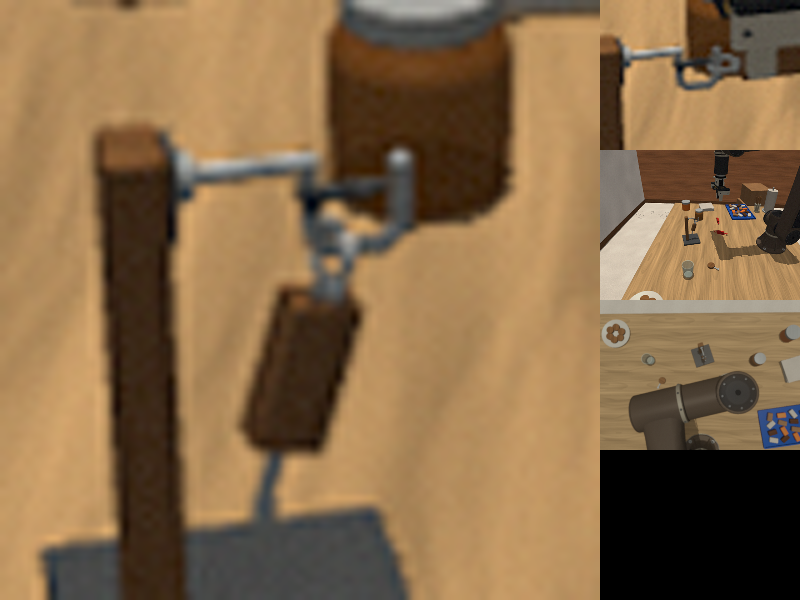

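The key hangs by its eye in the hook's bend (crop (330,235)), and the gate above it is level and shut. I'll let the swing die down, then hand in.

step_arm([
  [[0,0,0,0,0,0,0],[0,0,0,0,0,0,0],[0,0,0,0,0,0,0],[0,0,0,0,0,0,0],[0,0,0,0,0,0,0],[0,0,0,0,0,0,0],[0,0,0,0,0,0,0],[0,0,0,0,0,0,0],[0,0,0,0,0,0,0],[0,0,0,0,0,0,0],[0,0,0,0,0,0,0],[0,0,0,0,0,0,0]],
])

```text
clock: 35.05
tool_pos: [0.4355, -0.0932, 0.2887]
orientation: [-90.0, 0.0, 17.8]
force: [-0.4, 0.8, 0.5]
opening: 0.0438
```

step_arm([
  [[0,0,0,0,0,0,0],[0,0,0,0,0,0,0],[0,0,0,0,0,0,0],[0,0,0,0,0,0,0],[0,0,0,0,0,0,0],[0,0,0,0,0,0,0],[0,0,0,0,0,0,0],[0,0,0,0,0,0,0],[0,0,0,0,0,0,0],[0,0,0,0,0,0,0],[0,0,0,0,0,0,0],[0,0,0,0,0,0,0]],
])

```text
clock: 36.55
tool_pos: [0.4355, -0.0932, 0.2887]
orientation: [-90.0, -0.0, 17.8]
force: [-0.9, -0.7, 0.2]
opening: 0.0436
```

```bash
python3 - <<'E'
from h import *
p=None;I=[]
for k in range(6):
    i=ctrl.snapshot("side");I.append(cv2.cvtColor(i,cv2.COLOR_BGR2GRAY).astype(int)[195:240,245:285])
print([int((abs(I[k]-I[k-1])>25).sum()) for k in range(1,6)],int((abs(I[5]-I[0])>25).sum()))
s0=cv2.imread("pics/side0.png").astype(int)
for n,(x,y,w,h) in dict(jar=(262,163,30,22),tumbler=(226,307,40,58),disc=(298,312,40,28),red=(318,222,42,18)).items():
    print(n,int((abs(i.astype(int)-s0)[y:y+h,x:x+w].max(2)>30).sum()))
print(I[5][0:1,:3],ctrl.get_obs()["clock"])
E
```

```text
[4, 76, 105, 99, 67] 192
jar 0
tumbler 0
disc 0
red 228
[[36 27 90]] 36.85
```

step_arm([
  [[0,0,0,0,0,0,0],[0,0,0,0,0,0,0],[0,0,0,0,0,0,0],[0,0,0,0,0,0,0],[0,0,0,0,0,0,0],[0,0,0,0,0,0,0],[0,0,0,0,0,0,0],[0,0,0,0,0,0,0],[0,0,0,0,0,0,0],[0,0,0,0,0,0,0],[0,0,0,0,0,0,0],[0,0,0,0,0,0,0]],
])

```text
clock: 38.35
tool_pos: [0.4355, -0.0932, 0.2887]
orientation: [-90.0, 0.0, 17.8]
force: [0.9, -0.1, -0.8]
opening: 0.0439
```

step_arm([
  [[0,0,0,0,0,0,0],[0,0,0,0,0,0,0],[0,0,0,0,0,0,0],[0,0,0,0,0,0,0],[0,0,0,0,0,0,0],[0,0,0,0,0,0,0],[0,0,0,0,0,0,0],[0,0,0,0,0,0,0],[0,0,0,0,0,0,0],[0,0,0,0,0,0,0],[0,0,0,0,0,0,0],[0,0,0,0,0,0,0]],
])

```text
clock: 39.85
tool_pos: [0.4355, -0.0932, 0.2887]
orientation: [-90.0, -0.0, 17.8]
force: [-0.5, 0.7, -0.2]
opening: 0.0434
```

step_arm([
  [[0,0,0,0,0,0,0],[0,0,0,0,0,0,0],[0,0,0,0,0,0,0],[0,0,0,0,0,0,0],[0,0,0,0,0,0,0],[0,0,0,0,0,0,0],[0,0,0,0,0,0,0],[0,0,0,0,0,0,0],[0,0,0,0,0,0,0],[0,0,0,0,0,0,0],[0,0,0,0,0,0,0],[0,0,0,0,0,0,0]],
])

```text
clock: 41.35
tool_pos: [0.4355, -0.0932, 0.2886]
orientation: [-90.0, 0.0, 17.8]
force: [-1.0, 1.5, 0.9]
opening: 0.0437
```

```bash
python3 - <<'E'
from h import *
I=[]
for k in range(8):
    i=ctrl.snapshot("side");I.append(cv2.cvtColor(i,cv2.COLOR_BGR2GRAY).astype(int)[195:240,245:285])
print([int((abs(I[k]-I[k-1])>25).sum()) for k in range(1,8)])
j=cv2.cvtColor(i,cv2.COLOR_BGR2GRAY)
b=np.where((i[200:228,252:275].max(2)<75));print("dark block centroid",b[1].mean()+252,b[0].mean()+200,len(b[0]))
t=cv2.cvtColor(cv2.imread("pics/s4.png"),cv2.COLOR_BGR2GRAY)
print("gate rows: now / before",j[188:198,266:274].min(0),t[188:198,266:274].min(0)); print(ctrl.get_obs()["clock"])
E
```

```text
[0, 0, 0, 0, 0, 0, 0]
dark block centroid 267.40449438202245 216.24157303370788 178
gate rows: now / before [41 31 34 37 32 34 35 30] [33 35 34 37 32 35 30 39]
41.75
```

The key is at rest and the gate line looks the same as when it was shut before. Handing in.

```bash
python3 -c "
from plant import ctrl
print(ctrl.close_job())"
```

```text
the job is handed in; nothing more can be done
None
```

The store-room key is hanging on the closed hook, and I handed the job in at about 42 s of the 72 s allowed.

**What I did:** I gripped the wooden block about 16 mm ahead of its origin and lowered the eye over the nose. I felt for the nose at about 5 N, then pushed down past the gate at no more than about 3.5 N. The force fell to zero where the gate should snap shut. I then tugged upward at about 9–10 N, the gate held, and I lowered the key and let go.

**Last checks:**
- **Key and gate:** the side view shows the eye in the bend of the hook with the gate shut above it. The key's swing had stopped before I handed in.
- **Other things:** the jar, tumbler and disc key are unchanged in the side picture. A red look-alike's area does differ from the first picture. I took this for the gripper's shadow, since I never went near it, but did not confirm it.

**What went wrong or disagreed:**
- **Reported tool height:** the real fingertips turned out to be about 34 mm above the reported tool point. Because of this my first grasp closed above the block. I found the offset by pressing the shut fingers on the block's top.
- **Press on the block:** that press reached about 38 N, harder than I meant. It was on the key lying on the table, not on the hook.
- **Grip force:** it is fixed at half the most (about 30 N), below the 60 N advised. I saw no large slip; the gate stopped the tug about 1 mm higher than expected.
- **Tug force:** the tug crept up to about 10 N, above the 5 N suggested but under the 12 N limit.

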